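# Take the grating head off its bayonet mount and set it on the draining rack

## Task

Take the grating head off the cheese-grating machine for washing: press its release button right down, turn the head a quarter turn anticlockwise (seen from above), lift it off and stand it upright, foot down, on the two rails of the draining rack. Let go of it there, do not drop it, and leave the cheeses and the jar where they are.

Things in the scene. Friction and masses are not known exactly. Their poses are not given: they have to be found in the camera images.
- machine: Fixed white box housing, flat deck 80 mm above the table, -105 to +130 mm in its x, +-95 mm in y. Origin on the table under the mount's upright axis. Round the axis on the deck: aluminium mount ring, 80 mm outside, 15 mm high; its two lips hold the head down until it has turned at least 60 degrees; a stop ends the turn at about 92. Machine and rack may swap sides; machine yaw within 0.3 rad.
- head: Loose steel grating head, 0.45 kg. Origin: centre of its foot's underside, 80 mm above the machine's origin, axes as the machine's while locked. Foot 44 mm across with two lugs to 31.5 mm along +-x; drum 84 mm across, z 18-48 mm; lever 12 mm wide, z 22-30 mm, out to 94 mm from the axis at 135 degrees from +x towards +y. Unlocks anticlockwise, turns easily; lifted straight up 20 mm it is clear.
- lever_post (a point): Mid-height of the black upright post near the lever's end: 12 mm diameter, 85 mm from the head's axis, from 30 to 62 mm above the head's origin (this point 46). Push it sideways to turn the head. While locked it lies towards the robot and its left from the axis.
- grip (a point): On the head's axis inside the black upright grip bar on the drum: bar 52 mm long along the head's x, 14 mm thick along its y, 48 to 78 mm above the head's origin; this point 65 mm above it. Pinch the bar across its thickness.
- release (a joint): Travel of the release button, m: 0 up, 0.012 right down. It slides down with about 3 N and stays where it is left. A thin pin that moves with it stands beside the lever and blocks the turn while up; when right down, the lever passes over button and pin.
- release_top (a point): Centre of the top of the round grey button pad, 24 mm across, on a low black housing on the machine's deck, beside the lever on its anticlockwise side, 77 mm from the mount's axis. Its top is 30 mm above the deck while up (level with the lever's top), 18 mm right down. Pad's centre about 35 mm from the lever's middle line.
- rack: Fixed steel draining rack, 170 mm long along its x, base 90 mm wide: two parallel rails along x, each 10 mm wide, middles 32 mm apart (42 mm over their outsides), tops 85 mm above the table. Origin on the table under its centre.
- rack_top (a point): Centre of the rack at the height of the rail tops, midway between the rails; axes as the rack's. The head's foot stands across both rails.
- goat_a: Bystander to leave alone: small cream round cheese, 52 mm across, 30 mm high. Origin at the centre of its underside.
- goat_b: Bystander to leave alone: small cream round cheese, 52 mm across, 42 mm high. Origin at the centre of its underside.
- heart: Bystander to leave alone: cream heart-shaped cheese, about 75 mm, 24 mm high. Origin at the centre of its underside.
- wedge: Bystander to leave alone: three-cornered cream cheese with a brown top, 104 mm sides, 48 mm high. Origin at the centre of its underside.
- octagon: Bystander to leave alone: eight-sided wrapped cheese with a paper disc, 90 mm across, 28 mm high. Origin at the centre of its underside.
- jar: Bystander to leave alone: glass jar, 60 mm across, 85 mm high. Origin at the centre of its underside.
- block: Bystander to leave alone: brown block of cheese, 70 x 50 x 40 mm. Origin at the centre of its underside.
Not all that is in view belongs to the job. Leave any red look-alike of the head alone.

How it is judged:
By the outcome, as a careful person would: the job done as asked, in the order asked, and still so for the second after the job is handed in, with the robot touching nothing.
It also fails if it takes over 64 s, if anything falls off the work surface, if the arm or the gripper's body presses on something with over 40 N, if the wrist force passes 120 N, or if a joint passes its speed limit or range.

## Robot

A 6-joint arm with a two-finger parallel gripper is mounted at the origin on the work surface. World frame = base frame: x ahead of the robot, y to its left, z up, the work surface at z = 0. Lengths are in mm, angles in rad, forces in N, time in s.
With the tool pointing down it reaches from about 400 to 825 mm from the base axis. Payload 7 kg.
Tool frame: the origin (TCP) lies at the very end of the fingers, on their centre line; the grasp point (between the pads) lies 19 mm behind it; z points along the fingers, y is the line along which they close (so a half turn about z gives the same grasp; the last joint's range is limited). The gripper opens to 88 mm and grips with 3 to 60 N. Pads are 19 mm wide; open, the fingers measure 130 mm over their backs; the gripper's body (78 mm by 193 mm) begins 47 mm behind the grasp point.
Start: joints at [1.605, 0.359, 0.012, 0, -1.224, -0.288], TCP at [169.492, 653.351, 226.561] pointing down, gripper open.
Joint ranges: [-3.07, 3.07], [-1.43, 2.12], [-1.02, 1.25], [-3.03, 1.67], [-3.05, -0], [-3.03, 3.03]. Speed limits (rad/s): [2.39, 2.39, 3.01, 3.14, 3.14, 3.14].

## Interface

Orientations are given as a unit quaternion [x, y, z, w].
In Python, from plant import bot gives the robot as it stands. Calls block until the motion is done:
- bot.move_ptp(position, orientation): joint-space move of the TCP to a pose.
- bot.line_to(position, velocity=150, ori=None): straight line of the TCP; ori=None keeps the orientation; velocity is the mean speed in mm/s.
- bot.move_joints(angles): joint-space move.
- bot.move_gripper(opening, force=None): finger opening in mm; force is the grip in N (None keeps the last); returns when the fingers have stopped.
- bot.pause(seconds).
- bot.solve_ik(position, orientation): joint angles nearest the present ones, or None.
- bot.read_state(): the state.
- bot.camera(name): name is "side" or "top" or "wrist"; returns the picture (420x560x3 uint8, red, green, blue); there is no depth.
- bot.get_calibration(name): a dict with "fx", "fy", "cx", "cy" (pixels), "distortion" ([k1, k2, p1, p2, k3] as OpenCV has them; the pictures are not rectified), "view" (4x4, takes a point from world to camera coordinates); the wrist camera has in their place "T_tool_cam" (4x4, takes a point from camera to tool coordinates, whose origin is the TCP and whose axes are the flange's). Camera axes: x right, y up, looking along -z (the intrinsics and any distortion apply to the point x, -y, -z); pixel columns grow to the right and rows downward; lengths in mm; the calibration is good to about 2 mm. A picture is of the moment at which its call begins: read the wrist's pose just before it. get_calibration takes no time and is no camera call.
A pose or a line that the arm cannot do raises bot.Unreachable and nothing moves.
- bot.close_job(): hands the job in; it is judged then, once.
The state is a dict: "t": time; "joint_pos": joint angles; "qvel": joint speeds; "tau": joint torques, N m; "tcp_pos": TCP position; "eef_rot": TCP orientation; "contact_force": force on the tool from outside, world axes, zero at the start; "moment": the same for the moment, N m; "width": finger opening in mm; "finger_force": force on a finger pad.
Only numpy, scipy, OpenCV 4.12 (cv2) and the standard library are available. Lean on these libraries where they do the work, as an engineer would, in place of code of your own. Each camera call takes 0.05 s, during which the arm holds its last target. There are 200 camera calls.

## Working session

There is one attempt and no reset: what is moved stays moved. The work goes in short steps, each a Python script; the robot and the scene stay as the last script left them, time stands still between calls to the robot, and variables do not carry over. Pictures are saved under pics/ and viewed, at most 11 in all, crops included, and the job is handed in when it is done.

```bash
mkdir -p pics; ls
python3 - <<'E'
from plant import bot
import cv2,numpy as np
for n in ("top","side"):
    im=bot.camera(n); cv2.imwrite(f"pics/{n}0.png",im[...,::-1])
    c=bot.get_calibration(n); print(n,{k:np.round(v,3).tolist() for k,v in c.items()})
print(bot.get_calibration("wrist")); s=bot.read_state(); print(s["t"],s["eef_rot"])
E
```

```text
pics
top {'fx': 380.657, 'fy': 380.657, 'cx': 283.114, 'cy': 208.422, 'distortion': [-0.012, 0.0, 0.0, 0.0, 0.0], 'view': [[-0.13, -0.991, -0.001, -29.613], [0.97, -0.128, 0.209, -450.152], [-0.207, 0.026, 0.978, -1250.118], [0.0, 0.0, 0.0, 1.0]]}
side {'fx': 460.349, 'fy': 460.349, 'cx': 276.947, 'cy': 203.411, 'distortion': [0.014, 0.0, 0.0, 0.0, 0.0], 'view': [[0.872, -0.49, -0.004, -395.261], [0.321, 0.564, 0.761, -184.606], [-0.37, -0.664, 0.649, -1550.156], [0.0, 0.0, 0.0, 1.0]]}
{'fx': 373.0615618658826, 'fy': 373.0615618658826, 'cx': 281.22949449514437, 'cy': 206.82385954579584, 'distortion': array([-0.0881733,  0.       ,  0.       ,  0.       ,  0.       ]), 'T_tool_cam': array([[ 9.15298884e-04,  9.67829058e-01,  2.51606988e-01,
         6.79282842e+01],
       [ 9.99999505e-01, -7.87659992e-04, -6.08004586e-04,
        -1.03114796e+00],
       [-3.90263747e-04,  2.51607420e-01, -9.67829300e-01,
        -1.57403481e+02],
       [ 0.00000000e+00,  0.00000000e+00,  0.00000000e+00,
         1.00000000e+00]])}
0.1 [ 9.91948182e-01 -1.26642188e-01 -2.20604346e-05  7.48455961e-04]
```

View pics/top0.png

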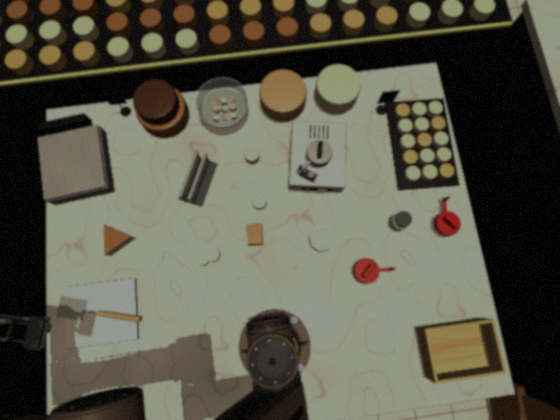

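View pics/side0.png

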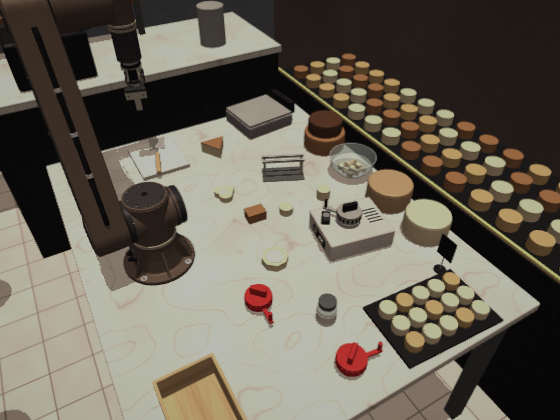

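Candidates for the head are the steel drum with a black bar on the white machine at top (319,152), and the red look-alikes at (367,270) and (447,222). I choose the steel one. The rack is at top (199,178). Next I'll make rough positions and take a wrist close-up.

```bash
cat > h.py <<'E'
from plant import bot
import cv2,numpy as np
from scipy.spatial.transform import Rotation as R
def down(phi):
    "tool down; tool y axis (closing line) along world angle phi"
    y=np.array([np.cos(phi),np.sin(phi),0]);z=np.array([0,0,-1.]);x=np.cross(y,z)
    return R.from_matrix(np.c_[x,y,z]).as_quat()
def cam_pose(n,s=None):
    c=bot.get_calibration(n)
    if n!="wrist": return np.linalg.inv(c["view"])
    T=np.eye(4);T[:3,:3]=R.from_quat(s["eef_rot"]).as_matrix();T[:3,3]=s["tcp_pos"]
    return T@c["T_tool_cam"]
def ray(n,uv,s=None):
    c=bot.get_calibration(n);K=np.array([[c["fx"],0,c["cx"]],[0,c["fy"],c["cy"]],[0,0,1]])
    p=cv2.undistortPoints(np.array(uv,float).reshape(-1,1,2),K,np.array(c["distortion"]))[:,0]
    T=cam_pose(n,s);d=np.c_[p[:,0],-p[:,1],-np.ones(len(p))]@T[:3,:3].T
    return T[:3,3],d
def onplane(n,uv,z,s=None):
    o,d=ray(n,uv,s);return o+d*((z-o[2])/d[:,2])[:,None]
def proj(n,P,s=None):
    c=bot.get_calibration(n);K=np.array([[c["fx"],0,c["cx"]],[0,c["fy"],c["cy"]],[0,0,1]])
    q=(np.atleast_2d(P)-cam_pose(n,s)[:3,3])@cam_pose(n,s)[:3,:3]
    return cv2.projectPoints(q*[1,-1,-1],np.zeros(3),np.zeros(3),K,np.array(c["distortion"]))[0][:,0]
def snap(name):
    s=bot.read_state();im=bot.camera("wrist");cv2.imwrite(f"pics/{name}.png",im[...,::-1])
    np.savez(f"pics/{name}.npz",eef_rot=s["eef_rot"],tcp_pos=s["tcp_pos"]);return s,im
E
python3 - <<'E'
from h import *
print("head",onplane("top",[[319,148]],158),"side",onplane("side",[[350,206]],158))
print("deck corners",onplane("top",[[293,122],[346,122],[345,185],[290,187]],80))
print("rack",onplane("top",[[192,152],[217,157],[207,204],[181,199]],5))
print("rack top",onplane("top",[[202,177]],85))
print("post",onplane("top",[[301,172]],142))
a=cv2.imread("pics/top0.png")[110:215,165:365]
cv2.imwrite("pics/c0.png",cv2.resize(a,None,fx=4,fy=4,interpolation=cv2.INTER_CUBIC))
E
```

```text
head [[ 601.30091978 -225.69399656  158.        ]] side [[ 594.49474671 -238.93328411  158.        ]]
deck corners [[ 737.02708299 -161.63215131   80.        ]
 [ 712.90112201 -345.18401542   80.        ]
 [ 488.28312707 -304.2211055    80.        ]
 [ 505.53867654 -119.74354931   80.        ]]
rack [[703.10900724 212.50053958   5.        ]
 [672.0083209  123.9170167    5.        ]
 [502.38708847 175.43805011   5.        ]
 [532.56671599 265.36235655   5.        ]]
rack top [[577.54995156 169.86708364  85.        ]]
post [[ 533.83568147 -158.30026689  142.        ]]
```

View pics/c0.png

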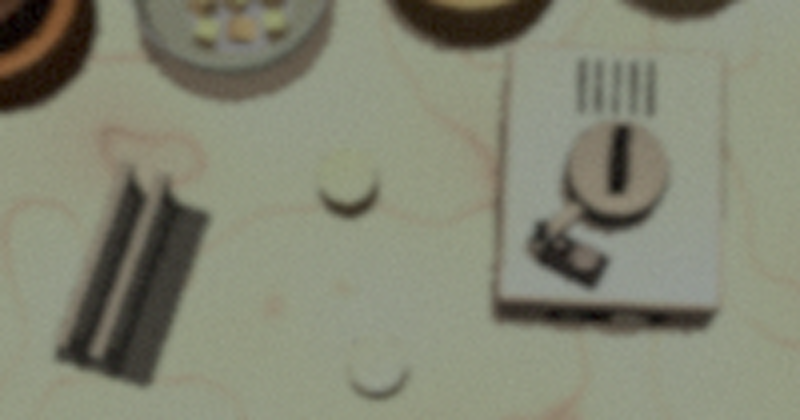

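The crop shows the steel head with its black bar at crop (620,158), the lever towards lower left, the button pad at (585,258), and the rack centred near (135,280). Now a close look at both with the wrist camera.

```bash
python3 - <<'E'
from h import *
for yaw in (-.17,):
  for p in (yaw-np.pi/2,yaw+np.pi/2): print(p,bot.solve_ik([600,-225,300],down(p)))
q0=down(-.17-np.pi/2)
bot.move_ptp([595,160,330],down(-.26-np.pi/2)); s,_=snap("w_rack")
bot.move_ptp([585,-215,320],q0); s,_=snap("w_head"); print(s["t"],s["tcp_pos"],s["joint_pos"])
E
python3 -c "
import cv2,numpy as np
cv2.imwrite('pics/w2.png',np.vstack([cv2.imread('pics/w_head.png')[:, :],])) "
```

```text
-1.7407963267948965 [-0.05479787  0.26739365  0.04781673  0.         -1.35121941  1.4555942 ]
1.4007963267948966 [-0.05479787  0.26739365  0.04781673  0.         -1.35121941 -1.68599846]
3.9 [ 585.34477636 -214.15630365  320.03420857] [-3.80295628e-02  2.30638890e-01  4.32464534e-02 -1.44254632e-04
 -1.38324622e+00  1.43957319e+00]
```

View pics/w_head.png

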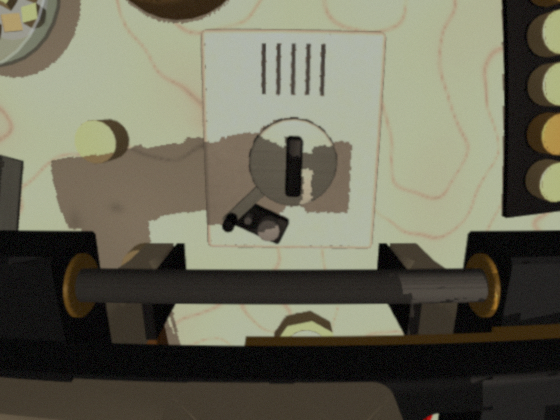

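View pics/w_rack.png

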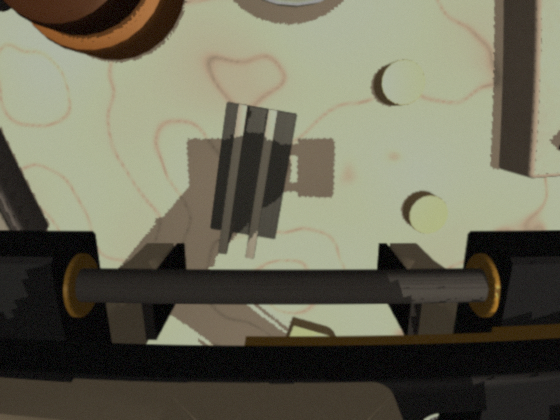

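The head view shows the deck corners at (203,30),(385,33),(372,248),(208,247), the drum centred at (293,161), the bar at (294,137)-(294,196), the post top near (230,221) and the button near (268,228). In the rack view, the rail tops run (241,105)-(223,254) and (272,110)-(250,258).

Run:
```python
from h import *
H=dict(np.load("pics/w_head.npz"));K=dict(np.load("pics/w_rack.npz"));W="wrist"
c=onplane(W,[[203,30],[385,33],[372,248],[208,247]],80,H)[:,:2]
print("deck",c.round(1).tolist(),"sides",[np.linalg.norm(c[i]-c[(i+1)%4]).round() for i in range(4)])
ex=(c[0]-c[3])+(c[1]-c[2]);yaw=np.arctan2(ex[1],ex[0]);mid=c.mean(0)
print("yaw",yaw,"axis from deck",mid-12.5*np.array([np.cos(yaw),np.sin(yaw)]))
im=cv2.imread("pics/w_head.png");g=im.max(2)
m=np.zeros_like(g);m[125:205,280:310]=(g[125:205,280:310]<38)*255
cs=cv2.findContours(m,0,1)[0];b=max(cs,key=cv2.contourArea);r=cv2.minAreaRect(b);print("bar",r)
bx=onplane(W,cv2.boxPoints(r),158,H);print("bar box",bx[:,:2].round(1).tolist(),bx.mean(0).round(1))
print("drum",onplane(W,[[293,161],[249,161],[337,161]],128,H).round(1).tolist())
print("post",onplane(W,[[230,221]],142,H).round(1),"btn",onplane(W,[[268,228]],110,H).round(1))
q=onplane(W,[[241,105],[223,254],[272,110],[250,258]],85,K)[:,:2];print("rails",q.round(1).tolist())
for i in(0,2): d=q[i]-q[i+1];print(np.linalg.norm(d),np.arctan2(d[1],d[0]))
print("rack c",q.mean(0))
a=im[120:260,195:355];b2=cv2.imread("pics/w_rack.png")[95:265,190:310]
b2=np.vstack([cv2.resize(b2,(424,600),interpolation=2)]);a=cv2.resize(a,(376,329),interpolation=2)
a=np.vstack([a,np.zeros((271,376,3),np.uint8)])
cv2.imwrite("pics/c1.png",np.clip(np.hstack([a,b2])*1.3,0,255).astype(np.uint8))
```

```text
deck [[744.3, -160.8], [711.4, -340.7], [485.5, -301.4], [518.1, -117.4]] sides [np.float64(183.0), np.float64(229.0), np.float64(187.0), np.float64(230.0)]
yaw -0.1809894456178856 axis from deck [ 602.53734765 -227.84579359]
bar ((293.5184020996094, 166.46615600585938), (14.92216682434082, 58.99942398071289), 1.9749339818954468)
bar box [[580.1, -215.8], [630.3, -226.0], [627.7, -238.4], [577.4, -228.7]] [ 603.9 -227.2  158. ]
drum [[605.0, -227.9, 128.0], [611.9, -187.1, 128.0], [598.1, -268.7, 128.0]]
post [[ 561.1 -160.4  142. ]] btn [[ 538.4 -191.5  110. ]]
rails [[676.9, 183.5], [522.3, 250.3], [663.6, 153.4], [509.6, 221.4]]
168.44161463560033 -0.40809877448619586
168.29596747080274 -0.4160511380675063
rack c [593.10110015 202.15412999]
```

View pics/c1.png

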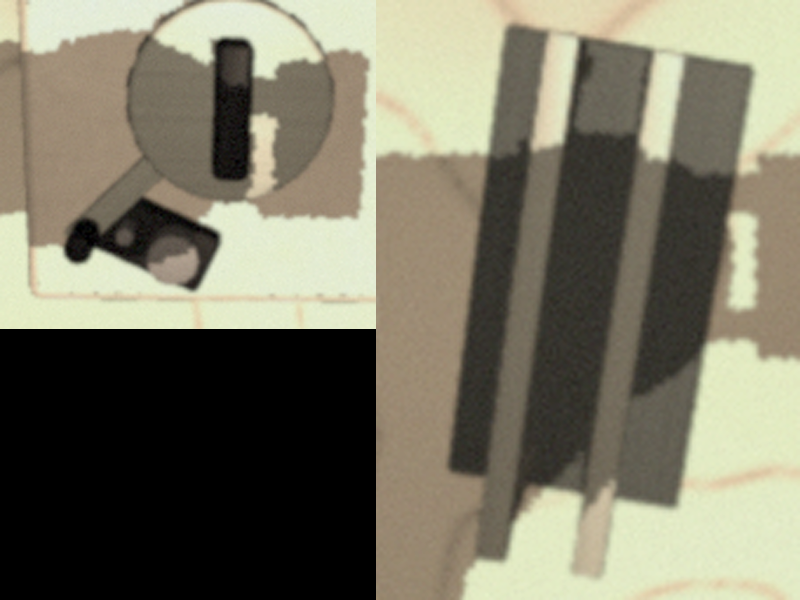

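Run:
```python
from h import *
print("rack in top px",proj("top",[[593,202,85]]),"side",proj("side",[[593,202,85]]),"grip top",proj("top",[[603.5,-227.7,158]]))
B=np.array([536,-190.5]);q=down(2.166-np.pi)
bot.move_gripper(0)
bot.move_ptp([*B,150],q);bot.line_to([*B,114],80)
f0=np.array(bot.read_state()["contact_force"])
for z in list(np.arange(111,99,-1.5))+list(np.arange(98.5,94.9,-.5)):
    bot.line_to([*B,z],25);s=bot.read_state();f=np.array(s["contact_force"])-f0
    print(z,s["tcp_pos"].round(2)[2],f.round(1))
    if f[2]>14: break
print(s["t"],s["width"])
```

```text
rack in top px [[192.13303843 173.8418903 ]] side [[282.50508613 157.49303375]] grip top [[319.51299747 147.28456134]]
111.0 111.21 [-0.9 -0.3  0.1]
109.5 109.76 [0.5 1.  1. ]
108.0 108.12 [1.4 0.4 0.6]
106.5 106.48 [0.3 0.2 1.3]
105.0 104.89 [ 0.7 -0.4  1. ]
103.5 103.3 [1.3 0.6 0.7]
102.0 101.76 [ 0.2 -0.3  0.4]
100.5 100.27 [ 0.3 -1.   0.1]
98.5 98.34 [-0.3 -0.2  0.4]
98.0 98.2 [-2.   1.5  4.3]
97.5 98.06 [-3.4  1.8  7.7]
97.0 97.93 [-3.7  3.  10.9]
96.5 97.83 [-7.   3.2 14.9]
9.9833 0.4489730669732401
```

Run:
```python
from h import *
B=np.array([536,-190.5])
bot.line_to([*B,200],150); 
bot.move_ptp([570,-205,290],down(-.19-np.pi/2)); bot.move_gripper(40)
s,im=snap("w_btn"); print(s["t"],proj("wrist",[[536,-190.5,98],[536,-190.5,110],[603.5,-227.7,158]],s))
u,v=proj("wrist",[[545,-190,98]],s)[0].astype(int)
cv2.imwrite("pics/c2.png",cv2.resize(im[v-60:v+40,u-70:u+80,::-1],None,fx=4,fy=4,interpolation=2))
```

```text
12.4333 [[273.99276566 219.99753547]
 [273.76051773 223.62157025]
 [302.95861374 151.26828   ]]
```

View pics/c2.png

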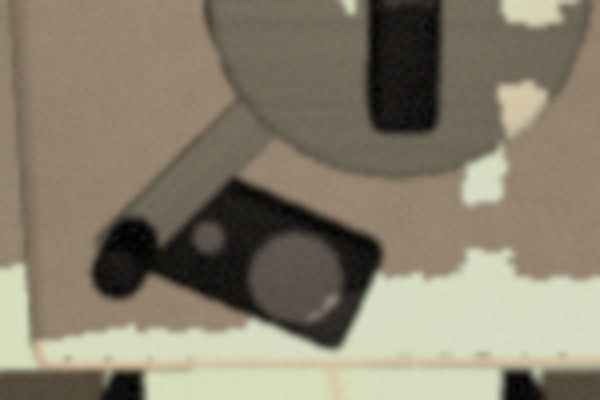

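The pad at crop (297,278) is now flush with its housing and the pin at (208,238) is down, so the button is pressed. Next: pinch the bar and turn the head.

Run:
```python
from h import *
A=np.array([603.7,-227.5]);p0=-.188-np.pi/2
bot.move_ptp([*A,190],down(p0));bot.line_to([*A,131.5],80)
s=bot.read_state();print("down",s["contact_force"].round(1))
bot.move_gripper(5,35);s=bot.read_state();print("grip",s["width"],s["contact_force"].round(1),s["moment"].round(2),s["finger_force"])
for a in range(10,91,10):
    bot.move_ptp([*A,131.5],down(p0+np.radians(a)));s=bot.read_state()
    f=np.array(s["contact_force"]);m=np.array(s["moment"]);y=R.from_quat(s["eef_rot"]).as_matrix()[:,1]
    print(a,round(np.degrees(np.arctan2(y[1],y[0])-p0),1),f.round(1),m.round(2),round(s["width"],1))
    if abs(m[2])>2.0 or np.linalg.norm(f)>40: break
print(s["t"]);s,im=snap("w_turn")
```

```text
down [ 0.5 -0.7 -0.1]
grip 13.698709419780565 [-0.6 -0.6  0.7] [-0.18  0.02 -0.  ] 34.966607093811035
10 9.8 [-0.4  0.9  0.9] [ 0.4  -0.17  0.06] 14.1
20 19.6 [0.7 1.2 2.2] [ 0.53 -0.11  0.05] 13.6
30 29.6 [-0.7  1.3  2.6] [ 0.58 -0.04  0.03] 13.7
40 39.5 [-0.   1.   3.4] [0.53 0.08 0.05] 13.7
50 49.5 [0.2 1.7 3. ] [0.41 0.13 0.02] 13.8
60 59.5 [-0.2 -0.2  4.7] [0.32 0.27 0.  ] 13.9
70 69.5 [-0.7  0.8  4.2] [0.26 0.26 0.04] 14.0
80 79.6 [-1.3  1.2  5. ] [0.19 0.37 0.08] 13.9
90 89.7 [-0.3  0.1  5.3] [0.16 0.39 0.11] 13.7
17.05
```

Run:
```python
from h import *
A=np.array([603.7,-227.5])
for z in (137,145,160,215):
    bot.line_to([*A,z],50);s=bot.read_state();print(z,s["tcp_pos"].round(1),s["contact_force"].round(1),s["moment"].round(2),round(s["width"],1))
    if np.linalg.norm(s["contact_force"])>25: break
snap("w_lift");print(s["t"])
im=bot.camera("side");cv2.imwrite("pics/s1.png",cv2.resize(im[90:300,200:460,::-1],None,fx=2.8,fy=2.8,interpolation=2))
```

```text
137 [ 603.  -227.3  136. ] [ 0.4  0.5 -6.4] [-0.09 -0.07  0.03] 13.8
145 [ 603.9 -227.5  145.3] [ 0.1 -0.5 -5.6] [-0.06 -0.1   0.04] 13.9
160 [ 603.9 -227.5  160.5] [-0.7  0.6 -5.5] [-0.03 -0.07  0.  ] 14.1
215 [ 603.4 -227.4  214.5] [ 0.1  0.2 -5.7] [-0.04 -0.12  0.  ] 13.2
19.3667
```

View pics/s1.png

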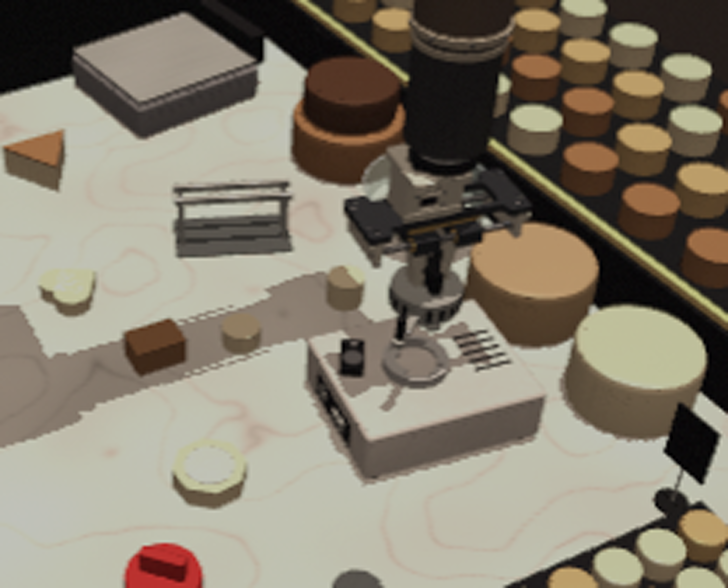

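The head hangs upright in the gripper, clear of the machine. Before placing it, I'll overlay the estimated rail midlines on the top and side views as a cross-check.

Run:
```python
from h import *
c=np.array([593,202]);t=-.412;ex=np.array([np.cos(t),np.sin(t)]);ey=np.array([-ex[1],ex[0]])
out=[]
for n,f,(x0,y0) in(("top","top0",(165,135)),("side","side0",(250,140))):
    im=cv2.resize(cv2.imread(f"pics/{f}.png")[y0:y0+80,x0:x0+65],None,fx=6,fy=6,interpolation=2)
    for sy in(-16,16):
        for sx in(-85,85):
            p=proj(n,[[*(c+sx*ex+sy*ey),85]])[0];p=((p-[x0,y0]+.5)*6).astype(int);cv2.drawMarker(im,p.tolist(),(0,0,255),0,10,1)
    out.append(im)
cv2.imwrite("pics/c3.png",np.hstack(out))
```

```text
(no output)
```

View pics/c3.png

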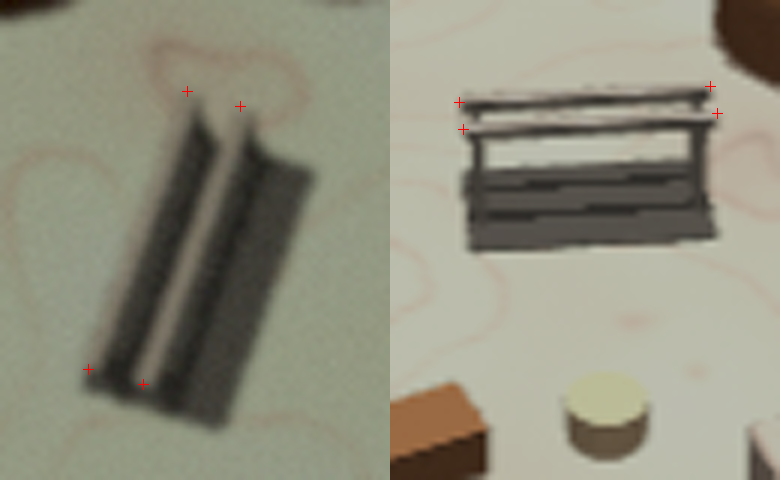

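Markers sit within about 0.5–1 px of the rails. The top view shows the same small bias at the grip, where the wrist estimate proved right. So I trust the wrist estimate and place the head.

Run:
```python
from h import *
C=np.array([592.7,201.4]);q=down(-.412)
bot.line_to([603.7,-227.5,225],100)
bot.move_ptp([*C,225],q);bot.line_to([*C,150],80);bot.pause(.3)
s=bot.read_state();f0=s["contact_force"][2];print(s["tcp_pos"].round(1),s["contact_force"].round(1),s["moment"].round(2))
snap("w_place")
for z in np.arange(145,131,-.5 ):
    if z>139.5 and z%1.5: continue
    bot.line_to([*C,z],15);s=bot.read_state();f=s["contact_force"]
    if z<140: print(z,s["tcp_pos"][2].round(2),f.round(1),s["moment"].round(2))
    if f[2]-f0>7: break
print(s["t"])
im=bot.camera("side");cv2.imwrite("pics/s2.png",cv2.resize(im[80:230,210:360,::-1],None,fx=4,fy=4,interpolation=2))
```

```text
[592.8 201.5 150.3] [-0.1 -0.1 -5.3] [-0.06 -0.14  0.01]
139.5 139.37 [ 0.5  0.1 -5.9] [-0.04 -0.15 -0.02]
139.0 139.01 [-0.8 -0.9 -5.7] [-0.04 -0.08  0.04]
138.5 138.48 [ 0.   0.7 -5.5] [-0.05 -0.07  0.01]
138.0 137.96 [-0.4  0.1 -5.6] [-0.08 -0.1   0.01]
137.5 137.45 [ 0.4 -0.4 -5.8] [-0.08 -0.11 -0.01]
137.0 136.93 [-0.2 -0.1 -5.6] [-0.07 -0.11 -0.01]
136.5 136.69 [ 0.5  0.7 -3.5] [-0.07 -0.02 -0.02]
136.0 136.62 [-2.9 -0.2  1.4] [-0.23  0.73  0.08]
135.5 136.62 [-3.7 -0.9  5.9] [-0.33  1.4   0.05]
26.0417
```

View pics/s2.png

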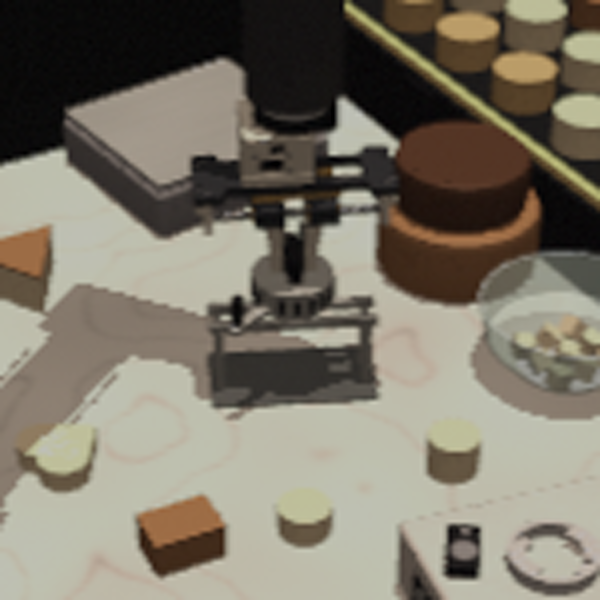

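The head sits on the rails mid-rack, and contact came at the expected height. Releasing.

Run:
```python
from h import *
C=np.array([592.7,201.4])
bot.line_to([*C,136.3],10);bot.move_gripper(40);bot.pause(.2)
print(bot.read_state()["contact_force"].round(1))
bot.line_to([*C,175],50);bot.line_to([*C,300],150);bot.line_to([540,201,300],150)
bot.pause(.3);s,im=snap("w_end");print(s["t"],s["contact_force"].round(1),proj("wrist",[[*C,163]],s))
a=bot.camera("side")[90:210,210:360,::-1]
cv2.imwrite("pics/e.png",np.hstack([cv2.resize(a,(500,400),interpolation=2),cv2.resize(im[60:260,190:340,::-1],(300,400))]))
```

```text
[-0.3 -0.1  0.8]
29.9333 [ 0.7 -0.1 -0.2] [[340.74564502 171.05557536]]
```

View pics/e.png

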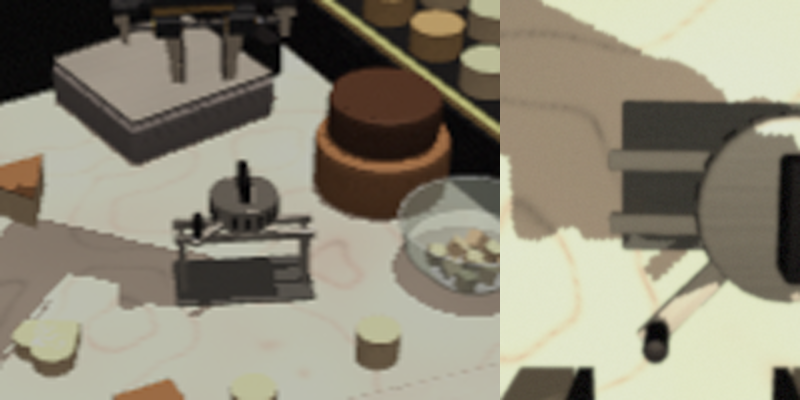

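The head stands upright on both rails and the gripper is clear, so I'm handing the job in.

```bash
python3 -c "
from plant import bot
print(bot.close_job())"
```

```text
the job is handed in; nothing more can be done
None
```

I pressed the release button right down, turned the head a quarter turn anticlockwise, lifted it off and left it standing upright on both rack rails; the job is handed in at about 30 s, with no verdict returned.

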